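Top tier on the pantry stand, mandarins in its dimples

TASK

Put the loose green top tray on the two-tier stand so that all four corner holes drop over the four posts and it sits fully home and level. Then set the two mandarins one by one into the tray's two dimples, either way round, so they stay put; drop nothing from a height, and leave the canister, molcajete, timer and spoon where they are.

Things in the scene. Friction and masses are not known exactly. Their poses are not given: they have to be found in the camera images.
- stand: Fixed stand: wooden lower board 200 x 160 x 12 mm with two short canisters on it (tops at 78 mm). Four dark posts, 20 mm thick, at x = +-84, y = +-64 mm, with shoulders 90 mm above the worktop; from each a 9 mm steel pin rises 26 mm more (its last 10 mm taper to 4 mm). Origin: centre of the board's underside, on the worktop; x along the long side, z up. A half turn about z looks the same.
- stand_seat (a point): Point on the stand's axis at the height of the four shoulders (90 mm above the worktop), with the stand's axes: where the centre of the tray's underside must come to rest.
- tray: Loose green tray, plate 200 x 160 x 8 mm, 0.3 to 0.6 kg, flat on the worktop. Four through holes, 15 mm wide, at x = +-84, y = +-64 mm, go over the pins (either way round), the plate resting on the shoulders. Two dimples, round 34 mm openings, at x = 0, y = +-50 mm. Handle bar on two uprights in the middle (see tray_handle). Origin: centre of the underside; x along the long side, z up.
- tray_base (a point): Centre of the tray's underside (same as the tray's origin).
- tray_handle (a point): Middle of the tray's brown handle bar, 55 mm above the tray's underside, over its centre of mass. The bar is 92 mm long (tray's x), 14 mm thick (tray's y), 22 mm high (44 to 66 mm above the underside), on two uprights at x = +-38 mm. Pinch it across its 14 mm thickness.
- dimple_a (a point): Centre of the dimple at the tray's +y side, at the plate's upper face (8 mm above the underside). A seated mandarin's centre lies 25 mm above this point. A gripper setting one down should straddle it along the tray's x, as the handle stands beside it along y.
- dimple_b (a point): Centre of the dimple at the tray's -y side, at the level of the plate's upper face; otherwise like dimple_a.
- mandarin_a_center (a point): Centre of an orange mandarin, a firm ball of 60 mm diameter, about 0.1 kg, which rolls easily. At the start it sits on a fixed terracotta ring (52 mm wide, 12 mm high) with its centre 37 mm above the worktop. Axes turn with the ball.
- mandarin_b_center (a point): Centre of the second mandarin, the same in every way, on its own ring.
- mandarin_a: Body of mandarin_a; its origin is a point on the ball's skin that turns with it: use the centre point.
- mandarin_b: Body of mandarin_b; its origin is a point on the ball's skin that turns with it: use the centre point.
- canister: Bystander: clear plastic canister with white snap-lock lid, 100 mm wide, 140 mm high, standing. Origin: centre of the underside.
- molcajete: Bystander: cast aluminium mortar bowl on three legs, with its pestle in it, 132 mm wide, rim 82 mm and pestle 110 mm high. Origin: centre of the underside.
- timer: Bystander: stainless steel egg timer with a dial top, 66 mm wide, 66 mm high. Origin: centre of the underside.
- spoon: Bystander: beech wood spoon, 250 mm long, lying flat, long axis x. Origin: underside, near the middle.

How it is judged (in metres and radians):
On the way, in this order (a step that is already met when the one before it is completed fails the run):
1. the tray sits home on the four posts, let go (horizontal distance between tray_base and stand_seat below 0.007 m and z of tray_base in the frame of stand_seat between -0.004 and 0.004 m and angle between the x axis of tray and the x axis of stand, either way round below 0.08 rad and angle between tray's own z axis and vertical below 0.04 rad and contact force between the fingers and tray below 0.1 N), for 0.3 s.
2. both mandarins rest in the dimples of the seated tray, let go (all of step 1 and ((horizontal distance between mandarin_a_center and dimple_a below 0.008 m and z of mandarin_a_center in the frame of dimple_a between 0.018 and 0.03 m) or (horizontal distance between mandarin_a_center and dimple_b below 0.008 m and z of mandarin_a_center in the frame of dimple_b between 0.018 and 0.03 m)) and ((horizontal distance between mandarin_b_center and dimple_a below 0.008 m and z of mandarin_b_center in the frame of dimple_a between 0.018 and 0.03 m) or (horizontal distance between mandarin_b_center and dimple_b below 0.008 m and z of mandarin_b_center in the frame of dimple_b between 0.018 and 0.03 m)) and contact force between the fingers and mandarin_a below 0.1 N and contact force between the fingers and mandarin_b below 0.1 N), for 0.3 s.
At the end, for the whole second after the job is handed in: Tray on all four shoulders (centre within 7 mm sideways, 4 mm in height; turned < 0.08 rad, tilted < 0.04 rad); each mandarin in its own dimple (centre within 8 mm sideways, 18 to 30 mm above the plate); all released and at rest (< 30 mm/s) (all of step 2 and linear speed of each of tray, mandarin_a, mandarin_b below 0.03 m/s); the robot touches nothing.
It fails at once if the canister, molcajete, timer or spoon is moved by more than 30 mm or tipped over (distance of any of canister, molcajete, timer, spoon from where it was at the start of the episode above 0.03 m or angle between any of canister, molcajete, timer, spoon's own z axis and vertical above 0.5 rad).
It fails at once if a mandarin is put on the tray before the tray is on the stand (contact force between any of mandarin_a, mandarin_b and tray above 0.1 N and (z of tray_base in the frame of stand_seat below -0.02 m or z of tray_base in the frame of stand_seat above 0.02 m or horizontal distance between tray_base and stand_seat above 0.03 m)).
It fails at once if the tray or a mandarin is dropped from a height (falls free faster than 0.9 m/s, about 40 mm) ((contact force between the fingers and tray below 0.1 N and linear speed of tray above 0.9 m/s) or (contact force between the fingers and mandarin_a below 0.1 N and linear speed of mandarin_a above 0.9 m/s) or (contact force between the fingers and mandarin_b below 0.1 N and linear speed of mandarin_b above 0.9 m/s)).
It also fails if it takes over 72 s, if anything falls off the work surface, if the arm or the gripper's body presses on something with over 40 N, if the wrist force passes 120 N, or if a joint passes its speed limit or range.

ROBOT

A 6-joint arm with a two-finger parallel gripper is mounted at the origin on the work surface. World frame = base frame: x ahead of the robot, y to its left, z up, the work surface at z = 0. Lengths are in m, angles in degrees, forces in N, time in s.
With the tool pointing down it reaches from about 0.4 to 0.825 m from the base axis. Payload 7 kg.
Tool frame: the origin (TCP) lies on the centre line of the jaws, within the pads' length; the fingertips stand 25 mm ahead of it and the grasp point (between the pads) lies 6 mm ahead of it; x points along the fingers, z is the direction in which the jaws open and shut, and the axes are right-handed (so a half turn about x gives the same grasp; the last joint's range is limited). The gripper opens to 88 mm and grips with 3 to 60 N. Pads are 19 mm wide; open, the fingers measure 130 mm over their backs; the gripper's body (78 mm by 193 mm) begins 47 mm behind the grasp point.
Start: joints at [-53.337, 20.546, 0.682, 0, -70.136, -16.507], TCP at [0.233, -0.634, 0.252] pointing down, gripper open.
Joint ranges: [-176.03, 176.03], [-82.01, 121.73], [-58.28, 71.71], [-173.87, 95.51], [-174.79, -0.11], [-173.66, 173.66]. Speed limits (degrees/s): [136.94, 136.94, 172.46, 180, 180, 180].

INTERFACE

Orientations are given as [roll, pitch, yaw] about the fixed x, y, z axes, in that order (R = Rz(yaw) Ry(pitch) Rx(roll)).
In Python, from plant import ctrl gives the robot as it stands. The module is installed in compiled form; this text tells all that it offers.
- The arm moves only by the tool send_rows, never from a script. Its argument "deltas" is a list of rows, each an object of numbers: "dx", "dy", "dz": the shift along the tool's x, y, z in mm; "ax", "ay", "az": the turn, a rotation vector about the tool's x, y, z in units of 5 degrees (1.0 is 5 degrees); "fingers": the opening, from 0 (shut) to 1 (fully open). A call has 1 to 12 rows; each row shifts and turns the commanded pose from where the row before left it, along the tool's axes as they then stand; what a row does not reach is not made up. A row lasts 1/8 s, in which the tool goes at most 62.5 mm and 10.7 degrees, less where a joint would pass 70% of its speed; a pose out of reach is approached as far as the arm can. A call with a gripper value outside its range is refused whole. The fingers move at their own pace and stop on an object; the grip force is fixed at half the most. Time passes only in rows, so rows that do not move let the fingers close. It gives the time, the measured TCP pose, the force and the opening at its end, in the units of the state.
- ctrl.get_obs(): the state, without advancing time (a new reading comes with each control period).
- ctrl.snapshot(name): name is "side" or "top"; returns a dict with "image" (384x512x3 uint8, blue, green, red), "fx", "fy", "cx", "cy" (pixels), "R" (3x3) and "t" (3): a world point X has camera coordinates R X + t. Camera axes: x right, y down, z forward; pixel columns grow to the right and rows downward; lengths in m; the calibration is good to about 2 mm. A picture is of the moment at which its call begins. There is no depth.
- ctrl.close_job(): hands the job in, once; it reports no verdict.
The state is a dict: "clock": time; "joint_pos": joint angles; "qvel": joint speeds; "tau": joint torques, N m; "tool_pos": TCP position; "orientation": TCP orientation; "force": force on the tool from outside, world axes, zero at the start; "moment": the same for the moment, N m; "opening": finger opening in m.
Only numpy, scipy, OpenCV 4.12 (cv2) and the standard library are available. Lean on these libraries where they do the work, as an engineer would, in place of code of your own. Each camera call takes 0.05 s, during which the arm holds its last target.

## Working session

There is one attempt and no reset: what is moved stays moved. The work goes in short steps, Python scripts to look and compute and a tool call to move; the robot and the scene stay as the last step left them, time stands still between calls to the robot, and variables do not carry over. Pictures are saved under pics/ and viewed, and the job is handed in when it is done.

Besides the shell and the picture viewer there is one more tool, called in YAML: its name, and indented under it one key for each argument. send_rows: Moves the arm, as the interface text tells. Its arguments: {"type":"object","properties":{"deltas":{"type":"array","items":{"type":"object","properties":{"dx":{"type":"number"},"dy":{"type":"number"},"dz":{"type":"number"},"ax":{"type":"number"},"ay":{"type":"number"},"az":{"type":"number"},"fingers":{"type":"number"}}}}},"required":["deltas"]}

```bash
mkdir -p pics; python3 - <<'E'
from plant import ctrl
import cv2,json
o=ctrl.get_obs();print({k:o[k] for k in('clock','tool_pos','orientation','force','opening')})
for n in('top','side'):
    s=ctrl.snapshot(n);cv2.imwrite(f'pics/{n}0.png',s['image']);print(n,s['fx'],s['fy'],s['cx'],s['cy'],s['R'],s['t'])
E
```

```text
{'clock': 0.0, 'tool_pos': array([ 0.23241756, -0.63327627,  0.25063689]), 'orientation': array([  5.45126395,  89.90808827, 115.59928905]), 'force': array([-0.54356368,  0.59695589,  0.43831495]), 'opening': 0.08790346563374517}
top 377.0351279332842 377.0351279332842 253.5910485309472 195.12485261362838 [[-0.02907875 -0.99953047  0.00965719]
 [-0.98977376  0.02744244 -0.13998147]
 [ 0.13965072 -0.01362892 -0.99010703]] [-0.00958929  0.60904317  1.49462088]
side 369.12553615189563 369.12553615189563 257.9839210408265 189.38020096132487 [[-0.86046955 -0.50917747  0.01817862]
 [-0.27791094  0.43914544 -0.85435168]
 [ 0.42703357 -0.74019564 -0.51937727]] [0.50534349 0.24237431 0.99783478]
```

View pics/top0.png

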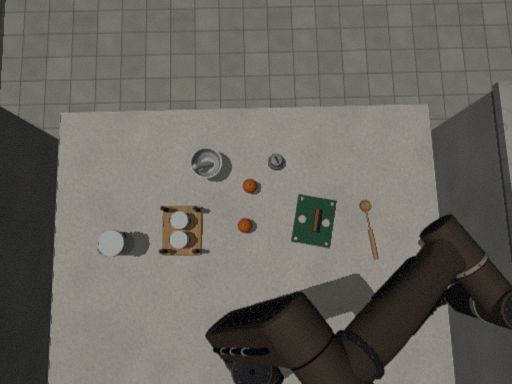

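View pics/side0.png

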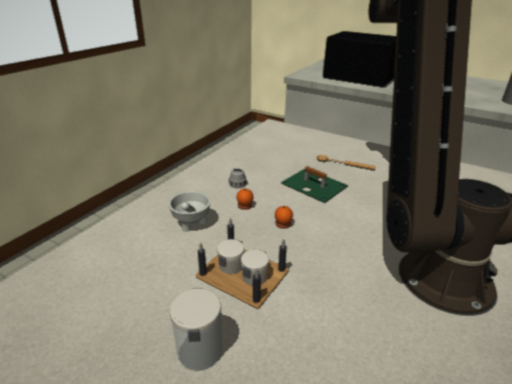

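```bash
cat > h.py <<'E'
import numpy as np,cv2
def proj(s,X):
    X=np.atleast_2d(X);c=X@np.array(s['R']).T+np.array(s['t'])
    return np.c_[s['fx']*c[:,0]/c[:,2]+s['cx'],s['fy']*c[:,1]/c[:,2]+s['cy']]
def ray(s,uv,z):
    R=np.array(s['R']);C=-R.T@np.array(s['t'])
    d=R.T@np.array([(uv[0]-s['cx'])/s['fx'],(uv[1]-s['cy'])/s['fy'],1]);return C+d*(z-C[2])/d[2]
def crop(im,x,y,w,h,k,f):
    cv2.imwrite(f,cv2.resize(im[y:y+h,x:x+w],None,fx=k,fy=k,interpolation=cv2.INTER_CUBIC))
def world(x,y,th,P,z0=0):
    P=np.atleast_2d(np.array(P,float));c,s_=np.cos(th),np.sin(th)
    return np.c_[x+c*P[:,0]-s_*P[:,1],y+s_*P[:,0]+c*P[:,1],z0+P[:,2]]
E
python3 - <<'E'
import cv2
from h import *
t=cv2.imread('pics/top0.png');s=cv2.imread('pics/side0.png')
a=cv2.resize(t[195:265,150:215],None,fx=6,fy=6,interpolation=cv2.INTER_CUBIC)
b=cv2.resize(t[185:255,282:347],None,fx=6,fy=6,interpolation=cv2.INTER_CUBIC)
cv2.imwrite('pics/c1.png',np.hstack([a,b]))
a=cv2.resize(s[215:310,190:300],None,fx=5,fy=5,interpolation=cv2.INTER_CUBIC)
cv2.imwrite('pics/c2.png',a)
a=cv2.resize(s[155:235,225:355],None,fx=6,fy=6,interpolation=cv2.INTER_CUBIC)
cv2.imwrite('pics/c3.png',a)
E
```

```text
(no output)
```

View pics/c1.png

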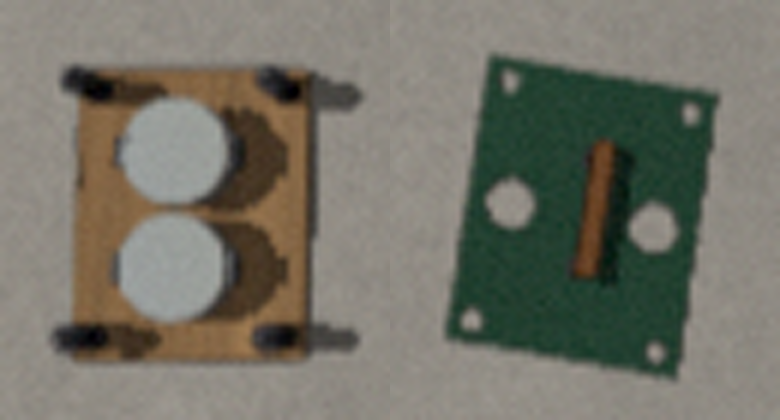

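View pics/c2.png

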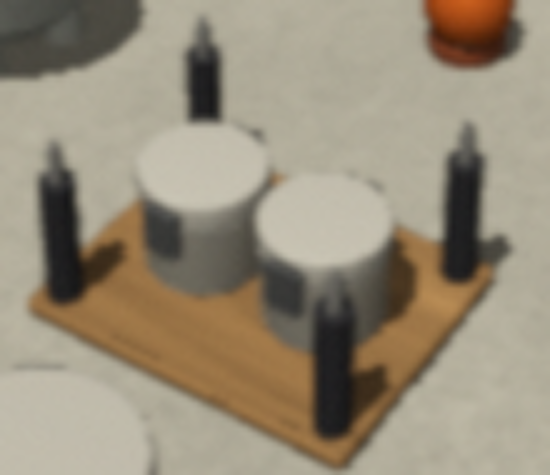

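View pics/c3.png

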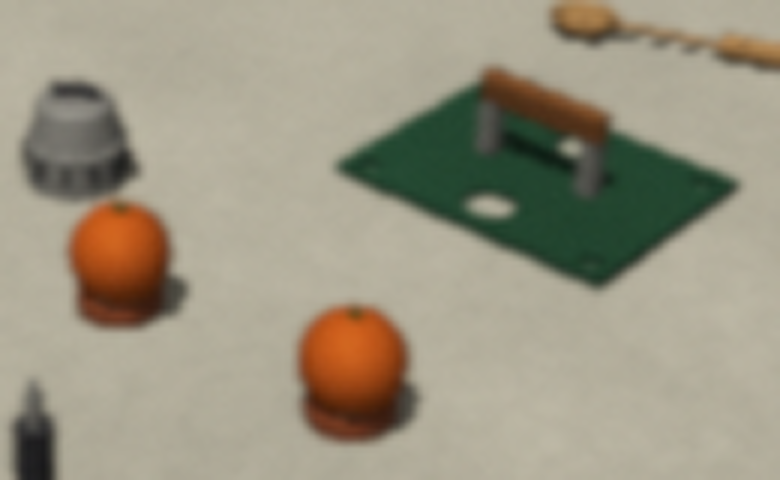

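```bash
cat > fit.py <<'E'
from plant import ctrl
from h import *
from scipy.optimize import least_squares
S={n:ctrl.snapshot(n) for n in('top','side')}
def o(x0,y0,k,L): return [(x0+(u+.5)/k-.5,y0+(v+.5)/k-.5) for u,v in L]
# stand: top board corners z=.012 ; world +x up, +y left
Pt=[(.1,.08,.012),(.1,-.08,.012),(-.1,-.08,.012),(-.1,.08,.012)]
Tt=o(150,195,6,[(79,68),(312,72),(306,362),(73,361)])
Ps=[(.084,.064,.116),(-.084,.064,.116),(.084,-.064,.116),(-.084,-.064,.116),(-.1,.08,.012),(.1,.08,.012),(-.1,-.08,.012)]
# side view: which is which -> assign by projecting
Ts=o(190,215,5,[(203,18),(55,144),(467,124),(337,276),(30,300),(342,460),(493,270)])
x0=ray(S['top'],(182,232),.012);print('stand approx',x0)
def assign(P,T,p,s):
    q=proj(s,world(*p,P)); from scipy.optimize import linear_sum_assignment as l
    D=np.linalg.norm(q[:,None]-np.array(T)[None],axis=2);i,j=l(D);return np.array(T)[j]
allp=[(a*.084,b*.064,.116) for a in(1,-1) for b in(1,-1)]
allc=[(a*.1,b*.08,.012) for a in(1,-1) for b in(1,-1)]
p=[x0[0],x0[1],0]
pins=assign(allp,Ts[:4],p,S['side'])
q=proj(S['side'],world(*p,allc));
keep=[];tc=[]
for t in Ts[4:]:
    i=np.argmin(np.linalg.norm(q-t,axis=1));keep.append(allc[i]);tc.append(t)
sets={'top':[('top',Pt,Tt)],'side':[('side',allp,pins),('side',keep,tc)]}
def run(L,p):
    f=lambda p:np.concatenate([(proj(S[n],world(*p,P))-np.array(T)).ravel() for n,P,T in L])
    r=least_squares(f,p);return r.x,r.fun.reshape(-1,2)
for L in(sets['top'],sets['side'],sets['top']+sets['side']):
    r=run(L,p);print('stand',r[0][:2].round(4),np.degrees(r[0][2]).round(2));print(r[1].round(1).tolist())
st=r[0]
# tray
T1=o(282,185,6,[(490-390,54),(718-390,94),(676-390,379),(447-390,338)])
x0=ray(S['top'],(314.5,221),.008);p=[x0[0],x0[1],np.radians(-8)]
c8=[(.1,.08,.008),(.1,-.08,.008),(-.1,-.08,.008),(-.1,.08,.008)]
T2=o(225,155,6,[(335,166),(740,184),(600,283)])
q=proj(S['side'],world(*p,c8));K=[c8[np.argmin(np.linalg.norm(q-t,axis=1))] for t in T2]
print('tray assign',K)
dm=[(0,.05,.0),(0,-.05,.0)]
Td=o(282,185,6,[(510-390,204),(654-390,228)])
hd=[(0,0,.066)];Th=o(282,185,6,[(594-390,208)])
A=('top',c8,T1);B=('side',K,T2);C=('top',dm,Td);D=('top',hd,Th)
for L in([A],[B],[A,C,D],[A,B]):
    r=run(L,p);print('tray',r[0][:2].round(4),np.degrees(r[0][2]).round(2));print(r[1].round(1).tolist())
# mandarins: full-res colour segmentation
for n in S:
    im=S[n]['image'];h=cv2.cvtColor(im,cv2.COLOR_BGR2HSV)
    m=cv2.inRange(h,(3,190,60),(16,255,255))
    k,l,stt,ce=cv2.connectedComponentsWithStats(m)
    for i in range(1,k):
        if 60<stt[i,4]<900: print(n,stt[i],ce[i].round(1),ray(S[n],ce[i],.037).round(4))
E
python3 fit.py
```

```text
stand approx [0.46851697 0.27029477 0.012     ]
stand [0.4754 0.2716] -1.68
[[0.2, 0.1], [0.1, -0.5], [0.2, 0.1], [-0.5, 0.3]]
stand [0.474  0.2737] -1.48
[[-0.3, -0.3], [-0.0, 0.0], [-0.2, -1.0], [0.5, 0.0], [-1.4, 0.2], [0.2, 0.8], [1.2, -0.3]]
stand [0.4745 0.273 ] -1.55
[[-0.2, 0.4], [-0.3, -0.3], [-0.1, 0.3], [-0.8, 0.6], [-0.2, -0.6], [0.0, -0.2], [-0.2, -1.2], [0.4, -0.1], [-1.3, -0.1], [0.1, 0.5], [1.2, -0.5]]
tray assign [(0.1, 0.08, 0.008), (-0.1, -0.08, 0.008), (-0.1, 0.08, 0.008)]
tray [ 0.5009 -0.2731] -11.53
[[0.1, -0.0], [-0.0, -0.1], [0.1, 0.0], [-0.2, 0.1]]
tray [ 0.4991 -0.2702] -11.36
[[-0.0, -0.1], [-0.0, -0.1], [0.0, 0.2]]
tray [ 0.5009 -0.2729] -11.5
[[0.1, -0.0], [-0.1, -0.2], [0.1, 0.0], [-0.3, 0.1], [-0.1, -0.1], [-0.3, 0.0], [0.5, 0.1]]
tray [ 0.5003 -0.2726] -11.47
[[0.0, 0.1], [-0.1, -0.0], [0.0, 0.2], [-0.3, 0.3], [0.0, -0.5], [-0.1, -0.4], [-0.1, -0.2]]
top [244 180  13  12 120] [249.7 185.6] [ 0.6494 -0.0121  0.037 ]
top [239 219  13  13 129] [244.9 225.2] [0.4876 0.012  0.037 ]
side [238 190  14  16 194] [244.6 197.3] [ 0.6465 -0.0089  0.037 ]
side [276 207  16  18 231] [283.3 215.2] [0.4855 0.0147 0.037 ]
```

```bash
cat > plan.py <<'E'
from plant import ctrl
import numpy as np,sys
from scipy.spatial.transform import Rotation as Ro
# usage: plan.py x y z(grasp point) jawdeg ; prints total tool-frame shift (start frame), turn
def cur():
    o=ctrl.get_obs();return o,np.array(o['tool_pos']),Ro.from_euler('xyz',o['orientation'],degrees=True)
def plan(x,y,z,jaw):
    o,p,R=cur();M=R.as_matrix()
    zt=M[:,2];a=np.degrees(np.arctan2(zt[1],zt[0]))
    d=(jaw-a+90)%180-90
    j=np.radians(a+d);Z=np.array([np.cos(j),np.sin(j),0]);X=np.array([0,0,-1.]);T=np.c_[X,np.cross(Z,X),Z]
    tcp=np.array([x,y,z+.006])
    rv=(R.inv()*Ro.from_matrix(T)).as_rotvec(degrees=True)
    print('t',round(o['clock'],2),'grasp now',(p+M[:,0]*.006).round(4),'jaw',a.round(2),'open',round(o['opening'],4),'F',np.round(o['force'],1),'j',np.round(o['joint_pos'],0))
    print('turn units',(rv/5).round(2))
    print('shift in current frame',(M.T@(tcp-p)*1e3).round(1),' in turned frame',(T.T@(tcp-p)*1e3).round(1))
if __name__=='__main__': plan(*map(float,sys.argv[1:]))
E
python3 plan.py .5005 -.2725 .14 78.5
```

```text
t 0.2 grasp now [ 0.2325 -0.6334  0.245 ] jaw 110.16 open 0.0877 F [-0.   0.2 -0. ] j [-53.  21.   1.  -0. -70. -17.]
turn units [ 6.33  0.01 -0.  ]
shift in current frame [ 105.2 -376.   246.4]  in turned frame [ 105.  -190.7  407.1]
```

send_rows:
  deltas:
    - {"ax":2.0,"fingers":1}
    - {"ax":2.0,"fingers":1}
    - {"ax":2.0,"fingers":1}
    - {"ax":0.33,"dx":6,"dy":-12,"dz":25.1,"fingers":1}
    - {"dx":12,"dy":-22.3,"dz":48,"fingers":1}
    - {"dx":12,"dy":-22.3,"dz":48,"fingers":1}
    - {"dx":12,"dy":-22.3,"dz":48,"fingers":1}
    - {"dx":12,"dy":-22.3,"dz":48,"fingers":1}
    - {"dx":12,"dy":-22.3,"dz":48,"fingers":1}
    - {"dx":12,"dy":-22.3,"dz":48,"fingers":1}
    - {"dx":12,"dy":-22.3,"dz":48,"fingers":1}
    - {"dx":12,"dy":-22.3,"dz":48,"fingers":1}

```text
validation failed for argument at $.de...
```

```bash
python3 plan.py .5005 -.2725 .055 78.5
```

```text
t 0.2 grasp now [ 0.2325 -0.6334  0.245 ] jaw 110.16 open 0.0877 F [-0.   0.2 -0. ] j [-53.  21.   1.  -0. -70. -17.]
turn units [ 6.33  0.01 -0.  ]
shift in current frame [ 190.2 -376.   246.3]  in turned frame [ 190.  -190.7  407.1]
```

send_rows:
  deltas:
    - {"dx":0,"dy":0,"dz":0,"ax":2.0,"ay":0,"az":0,"fingers":1}
    - {"dx":0,"dy":0,"dz":0,"ax":2.0,"ay":0,"az":0,"fingers":1}
    - {"dx":0,"dy":0,"dz":0,"ax":2.0,"ay":0,"az":0,"fingers":1}

```text
clock: 0.57
tool_pos: [0.2325, -0.6335, 0.2513]
orientation: [33.5, 90.0, 113.3]
force: [0.4, -0.5, 0.1]
opening: 0.0877
```

send_rows:
  deltas:
    - {"dx":6,"dy":-12,"dz":25,"ax":0.33,"ay":0,"az":0,"fingers":1}
    - {"dx":12,"dy":-22.3,"dz":48,"ax":0,"ay":0,"az":0,"fingers":1}
    - {"dx":12,"dy":-22.3,"dz":48,"ax":0,"ay":0,"az":0,"fingers":1}
    - {"dx":12,"dy":-22.3,"dz":48,"ax":0,"ay":0,"az":0,"fingers":1}
    - {"dx":12,"dy":-22.3,"dz":48,"ax":0,"ay":0,"az":0,"fingers":1}
    - {"dx":12,"dy":-22.3,"dz":48,"ax":0,"ay":0,"az":0,"fingers":1}
    - {"dx":12,"dy":-22.3,"dz":48,"ax":0,"ay":0,"az":0,"fingers":1}
    - {"dx":12,"dy":-22.3,"dz":48,"ax":0,"ay":0,"az":0,"fingers":1}
    - {"dx":12,"dy":-22.3,"dz":46,"ax":0,"ay":0,"az":0,"fingers":1}
    - {"dx":0,"dy":0,"dz":0,"ax":0,"ay":0,"az":0,"fingers":1}

```text
clock: 1.82
tool_pos: [0.501, -0.2697, 0.1485]
orientation: [82.4, 89.9, 161.2]
force: [-0.1, 0.7, 0.4]
opening: 0.0876
```

```bash
python3 plan.py .5005 -.2725 .055 78.5
```

```text
t 1.82 grasp now [ 0.501  -0.2697  0.1425] jaw 78.73 open 0.0876 F [-0.1  0.7  0.4] j [ -9.  16. -21.  -0. -54. -93.]
turn units [ 0.05  0.   -0.02]
shift in current frame [87.5 -0.2 -2.9]  in turned frame [87.5 -0.1 -2.9]
```

send_rows:
  deltas:
    - {"dx":30,"dy":0,"dz":-2.9,"ax":0,"ay":0,"az":0,"fingers":1}
    - {"dx":30,"dy":0,"dz":0,"ax":0,"ay":0,"az":0,"fingers":1}
    - {"dx":27.5,"dy":0,"dz":0,"ax":0,"ay":0,"az":0,"fingers":1}
    - {"dx":0,"dy":0,"dz":0,"ax":0,"ay":0,"az":0,"fingers":0.5}
    - {"dx":0,"dy":0,"dz":0,"ax":0,"ay":0,"az":0,"fingers":0.5}

```text
clock: 2.45
tool_pos: [0.4995, -0.2756, 0.0631]
orientation: [-107.0, 89.9, -28.5]
force: [-0.2, -1.4, 0.6]
opening: 0.0735
```

```bash
python3 plan.py .5005 -.2725 .055 78.5; python3 - <<'E'
from h import *;from plant import ctrl
a=ctrl.snapshot('top')['image'][175:265,272:357];b=ctrl.snapshot('side')['image'][130:220,270:360]
cv2.imwrite('pics/g1.png',np.hstack([cv2.resize(a,(380,400),interpolation=2),cv2.resize(b,(400,400),interpolation=2)]))
E
```

```text
t 2.45 grasp now [ 0.4995 -0.2756  0.0571] jaw 78.51 open 0.0735 F [-0.2 -1.4  0.6] j [ -9.  22. -26.   0. -43. -92.]
turn units [ 0.   -0.    0.01]
shift in current frame [ 2.1 -0.4  3.3]  in turned frame [ 2.1 -0.4  3.3]
```

View pics/g1.png

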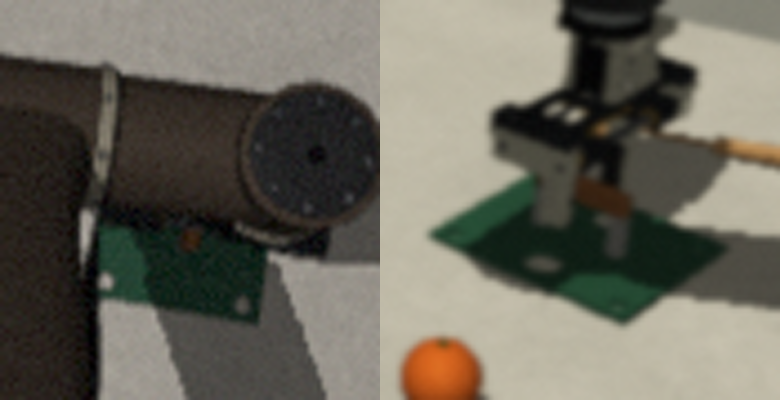

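send_rows:
  deltas:
    - {"dx":2,"dy":0,"dz":3,"ax":0,"ay":0,"az":0,"fingers":0.35}
    - {"dx":0,"dy":0,"dz":0,"ax":0,"ay":0,"az":0,"fingers":0.35}
    - {"dx":0,"dy":0,"dz":0,"ax":0,"ay":0,"az":0,"fingers":0.0}
    - {"dx":0,"dy":0,"dz":0,"ax":0,"ay":0,"az":0,"fingers":0.0}
    - {"dx":0,"dy":0,"dz":0,"ax":0,"ay":0,"az":0,"fingers":0.0}
    - {"dx":0,"dy":0,"dz":0,"ax":0,"ay":0,"az":0,"fingers":0.0}
    - {"dx":0,"dy":0,"dz":0,"ax":0,"ay":0,"az":0,"fingers":0.0}
    - {"dx":0,"dy":0,"dz":0,"ax":0,"ay":0,"az":0,"fingers":0.0}

```text
clock: 3.55
tool_pos: [0.4997, -0.2721, 0.0601]
orientation: [-30.2, 90.0, 48.3]
force: [0.4, 1.9, -0.0]
opening: 0.0138
```

```bash
python3 plan.py .5005 -.2725 .055 78.5
```

```text
t 3.55 grasp now [ 0.4997 -0.2721  0.0541] jaw 78.51 open 0.0138 F [ 0.4  1.9 -0. ] j [ -9.  22. -26.  -0. -42. -93.]
turn units [0. 0. 0.]
shift in current frame [-0.9 -0.9 -0.2]  in turned frame [-0.9 -0.9 -0.2]
```

send_rows:
  deltas:
    - {"dx":-10,"dy":0,"dz":0,"ax":0,"ay":0,"az":0,"fingers":0}
    - {"dx":-25,"dy":0,"dz":0,"ax":0,"ay":0,"az":0,"fingers":0}
    - {"dx":-35,"dy":0,"dz":0,"ax":0,"ay":0,"az":0,"fingers":0}
    - {"dx":-35,"dy":0,"dz":0,"ax":0,"ay":0,"az":0,"fingers":0}
    - {"dx":-35,"dy":0,"dz":0,"ax":0,"ay":0,"az":0,"fingers":0}
    - {"dx":-25,"dy":0,"dz":0,"ax":0,"ay":0,"az":0,"fingers":0}
    - {"dx":0,"dy":0,"dz":0,"ax":0,"ay":0,"az":0,"fingers":0}

```text
clock: 4.42
tool_pos: [0.5003, -0.2725, 0.2273]
orientation: [-91.4, 89.8, -12.9]
force: [0.4, -0.4, -3.8]
opening: 0.0138
```

```bash
python3 plan.py .4744 .2722 .215 88.45
```

```text
t 4.42 grasp now [ 0.5004 -0.2725  0.2213] jaw 78.51 open 0.0138 F [ 0.4 -0.4 -3.8] j [ -9.  12. -15.   0. -63. -93.]
turn units [-1.99 -0.01  0.05]
shift in current frame [  5.7 134.  528.6]  in turned frame [  6.3  40.7 543.8]
```

send_rows:
  deltas:
    - {"dx":0,"dy":0,"dz":0,"ax":-0.7,"ay":0,"az":0,"fingers":0}
    - {"dx":0,"dy":0,"dz":0,"ax":-1.0,"ay":0,"az":0,"fingers":0}
    - {"dx":0,"dy":0,"dz":0,"ax":-0.29,"ay":0,"az":0,"fingers":0}
    - {"dx":0,"dy":1,"dz":15,"ax":0,"ay":0,"az":0,"fingers":0}
    - {"dx":0,"dy":3,"dz":35,"ax":0,"ay":0,"az":0,"fingers":0}
    - {"dx":0,"dy":4,"dz":50,"ax":0,"ay":0,"az":0,"fingers":0}
    - {"dx":0,"dy":4,"dz":50,"ax":0,"ay":0,"az":0,"fingers":0}
    - {"dx":0,"dy":4,"dz":50,"ax":0,"ay":0,"az":0,"fingers":0}
    - {"dx":0,"dy":4,"dz":50,"ax":0,"ay":0,"az":0,"fingers":0}
    - {"dx":0,"dy":4,"dz":50,"ax":0,"ay":0,"az":0,"fingers":0}
    - {"dx":0,"dy":4,"dz":50,"ax":0,"ay":0,"az":0,"fingers":0}
    - {"dx":0,"dy":4,"dz":50,"ax":0,"ay":0,"az":0,"fingers":0}

```text
clock: 5.92
tool_pos: [0.4774, 0.1305, 0.225]
orientation: [2.9, 90.0, 91.3]
force: [1.1, 0.1, -2.8]
opening: 0.0142
```

send_rows:
  deltas:
    - {"dx":0,"dy":4,"dz":50,"ax":0,"ay":0,"az":0,"fingers":0}
    - {"dx":0,"dy":3,"dz":40,"ax":0,"ay":0,"az":0,"fingers":0}
    - {"dx":0,"dy":2,"dz":25,"ax":0,"ay":0,"az":0,"fingers":0}
    - {"dx":0,"dy":0,"dz":15,"ax":0,"ay":0,"az":0,"fingers":0}
    - {"dx":0,"dy":0,"dz":0,"ax":0,"ay":0,"az":0,"fingers":0}
    - {"dx":0,"dy":0,"dz":0,"ax":0,"ay":0,"az":0,"fingers":0}

```text
clock: 6.68
tool_pos: [0.4728, 0.2579, 0.2249]
orientation: [136.8, 90.0, -134.8]
force: [-1.1, -0.5, -4.0]
opening: 0.0136
```

```bash
python3 plan.py .4744 .2722 .189 88.45;python3 - <<'E'
from h import *;from plant import ctrl
a=ctrl.snapshot('top')['image'];b=ctrl.snapshot('side')['image']
cv2.imwrite('pics/t2.png',a);cv2.imwrite('pics/s2.png',b)
cv2.imwrite('pics/g2.png',cv2.resize(b[170:310,180:310],None,fx=4,fy=4,interpolation=2))
E
```

```text
t 6.67 grasp now [0.4728 0.2579 0.2189] jaw 88.41 open 0.0136 F [-1.1 -0.5 -4. ] j [  49.    9.  -19.   -0.  -62. -141.]
turn units [-0.01 -0.01 -0.01]
shift in current frame [29.9 -1.2 14.4]  in turned frame [29.9 -1.2 14.4]
```

View pics/g2.png

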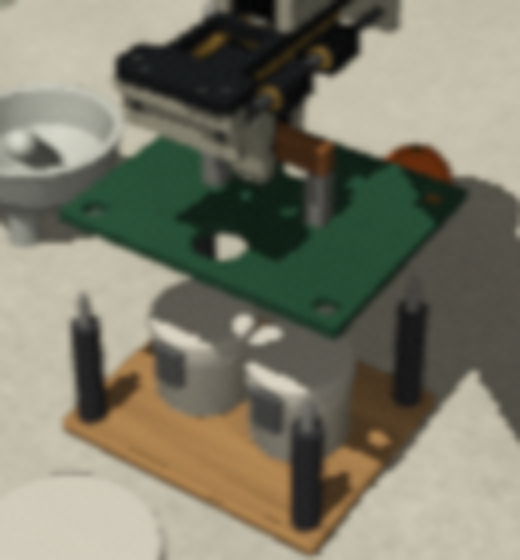

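View pics/t2.png

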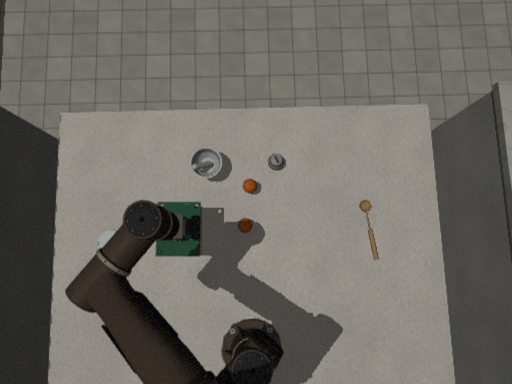

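send_rows:
  deltas:
    - {"dx":10,"dy":-1,"dz":7,"ax":0,"ay":0,"az":0,"fingers":0}
    - {"dx":13,"dy":0,"dz":7.3,"ax":0,"ay":0,"az":0,"fingers":0}
    - {"dx":10,"dy":0,"dz":0,"ax":0,"ay":0,"az":0,"fingers":0}
    - {"dx":3,"dy":0,"dz":0,"ax":0,"ay":0,"az":0,"fingers":0}
    - {"dx":0,"dy":0,"dz":0,"ax":0,"ay":0,"az":0,"fingers":0}
    - {"dx":0,"dy":0,"dz":0,"ax":0,"ay":0,"az":0,"fingers":0}

```text
clock: 7.52
tool_pos: [0.4745, 0.2731, 0.1894]
orientation: [-50.1, 90.0, 38.4]
force: [-0.3, -0.7, -3.1]
opening: 0.0138
```

```bash
python3 plan.py .4744 .2722 .145 88.45;python3 - <<'E'
from h import *;from plant import ctrl
S=ctrl.snapshot('side');b=S['image'];T=ctrl.snapshot('top')
cv2.imwrite('pics/s3.png',b)
cv2.imwrite('pics/g3.png',cv2.resize(b[185:305,185:315],None,fx=5,fy=5,interpolation=2))
cv2.imwrite('pics/g3t.png',cv2.resize(T['image'][190:270,140:220],None,fx=6,fy=6,interpolation=2))
E
```

```text
t 7.53 grasp now [0.4745 0.2731 0.1834] jaw 88.46 open 0.0138 F [-0.3 -0.7 -3.1] j [  50.   11.  -21.    0.  -58. -142.]
turn units [0.   0.   0.01]
shift in current frame [38.4  0.1 -0.9]  in turned frame [38.4  0.1 -0.9]
```

View pics/g3.png

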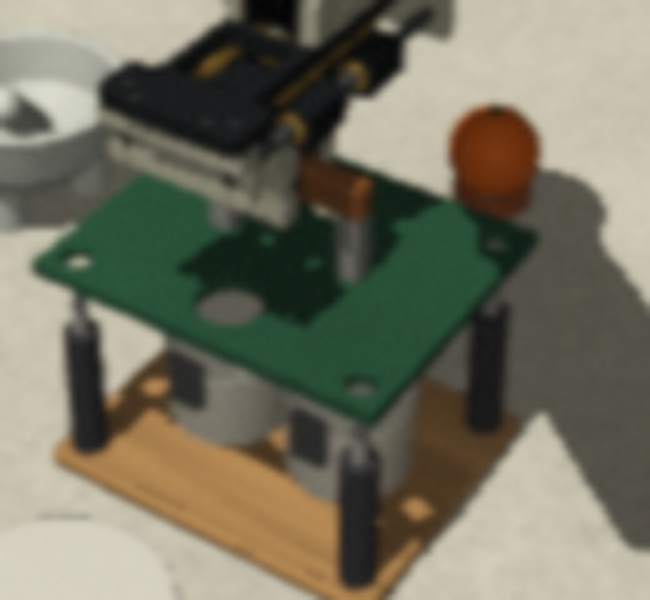

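View pics/g3t.png

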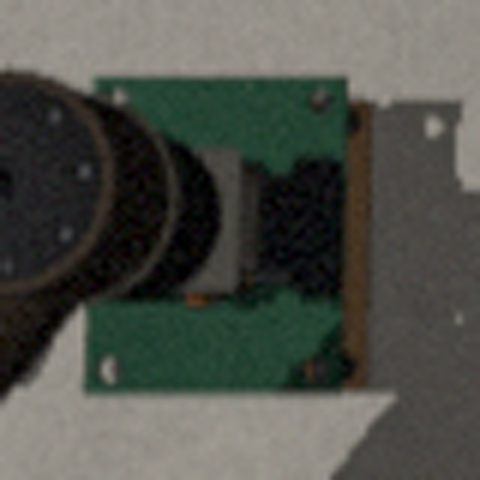

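```bash
cat > fit2.py <<'E'
from plant import ctrl
from h import *
from scipy.optimize import least_squares
S={n:ctrl.snapshot(n) for n in('top','side')}
def o(x0,y0,k,L): return [(x0+(u+.5)/k-.5,y0+(v+.5)/k-.5) for u,v in L]
def run(L,p,z0):
    f=lambda p:np.concatenate([(proj(S[n],world(*p,P,z0))-np.array(T)).ravel() for n,P,T in L])
    r=least_squares(f,p);return r.x,r.fun.reshape(-1,2)
z0=ctrl.get_obs()['tool_pos'][2]-.006-.055+.001
p=[.4745,.273,-.027]
A=('top',[(.1,.08,.008),(.1,-.08,.008),(-.1,-.08,.008),(-.1,.08,.008)],o(140,190,6,[(95,77),(347,77),(345,390),(85,390)]))
sc=[(-.1,.08,.008),(.1,.08,.008),(-.1,-.08,.008)]
sh=[(a*.084,b*.064,.008) for a in(1,-1) for b in(1,-1)]
def near(P,T):
    q=proj(S['side'],world(*p,P,z0));return [P[np.argmin(np.linalg.norm(q-t,axis=1))] for t in T]
c=[(a*.1,b*.08,.008) for a in(1,-1) for b in(1,-1)]
T=o(185,185,5,[(33,266),(539,237),(370,410)]);B=('side',near(c,T),T)
T=o(185,185,5,[(78,261),(361,385),(496,243)]);C=('side',near(sh,T),T)
for L in([A],[B],[C],[B,C]):
    r=run(L,p,z0);print('tray',r[0][:2].round(4),np.degrees(r[0][2]).round(2));print(r[1].round(1).tolist())
T=o(185,185,5,[(80,296),(362,428),(492,298)]);sp=[(x,y,.116) for x,y,_ in near(sh,T)]
r=run([('side',sp,T)],p,0);print('stand pins',r[0][:2].round(4),np.degrees(r[0][2]).round(2));print(r[1].round(1).tolist())
E
python3 fit2.py
```

```text
tray [0.4773 0.2708] -1.3
[[0.0, -0.4], [0.2, -0.6], [-0.3, 0.4], [0.1, 0.6]]
tray [0.4754 0.2715] -1.67
[[-0.5, -1.0], [-0.0, -0.8], [0.4, 1.3]]
tray [0.4737 0.274 ] -1.56
[[-0.4, -0.3], [0.2, 0.4], [0.2, -0.2]]
tray [0.4746 0.2727] -1.62
[[-0.5, -0.6], [0.1, -0.5], [0.5, 1.8], [-0.3, -0.8], [0.1, -0.0], [0.1, -0.6]]
stand pins [0.4692 0.2795] -3.31
[[-0.1, 0.4], [-1.0, 1.3], [1.3, -2.0]]
```

send_rows:
  deltas:
    - {"dx":5,"dy":0,"dz":-0.5,"ax":0,"ay":0,"az":0,"fingers":0}
    - {"dx":5,"dy":0,"dz":0,"ax":0,"ay":0,"az":0,"fingers":0}
    - {"dx":5,"dy":0,"dz":0,"ax":0,"ay":0,"az":0,"fingers":0}
    - {"dx":4,"dy":0,"dz":0,"ax":0,"ay":0,"az":0,"fingers":0}
    - {"dx":0,"dy":0,"dz":0,"ax":0,"ay":0,"az":0,"fingers":0}

```text
clock: 8.35
tool_pos: [0.4741, 0.2723, 0.1696]
orientation: [139.2, 90.0, -132.3]
force: [-0.3, 0.5, -2.7]
opening: 0.0138
```

```bash
python3 plan.py .4744 .2722 .145 88.45;python3 - <<'E'
from h import *;from plant import ctrl
S=ctrl.snapshot('side');b=S['image']
cv2.imwrite('pics/g4.png',cv2.resize(b[185:305,185:315],None,fx=5,fy=5,interpolation=2))
E
```

```text
t 8.35 grasp now [0.4741 0.2723 0.1636] jaw 88.45 open 0.0138 F [-0.3  0.5 -2.7] j [  50.   13.  -22.   -0.  -55. -142.]
turn units [ 0.   -0.01 -0.01]
shift in current frame [18.6 -0.3 -0.1]  in turned frame [18.6 -0.3 -0.1]
```

View pics/g4.png

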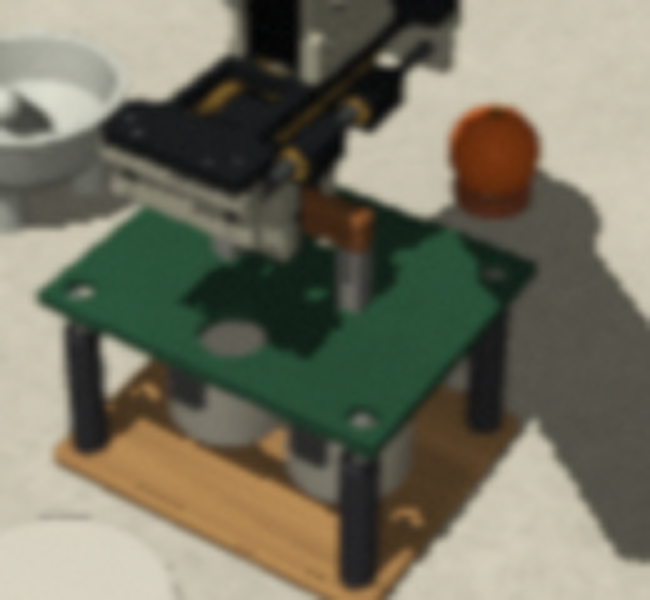

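send_rows:
  deltas:
    - {"dx":4,"dy":0,"dz":0,"ax":0,"ay":0,"az":0,"fingers":0}
    - {"dx":4,"dy":0,"dz":0,"ax":0,"ay":0,"az":0,"fingers":0}
    - {"dx":4,"dy":0,"dz":0,"ax":0,"ay":0,"az":0,"fingers":0}
    - {"dx":3,"dy":0,"dz":0,"ax":0,"ay":0,"az":0,"fingers":0}
    - {"dx":0,"dy":0,"dz":0,"ax":0,"ay":0,"az":0,"fingers":0}

```text
clock: 9.02
tool_pos: [0.4742, 0.2724, 0.1547]
orientation: [140.3, 90.0, -131.3]
force: [0.4, 0.2, -2.2]
opening: 0.014
```

```bash
python3 plan.py .4744 .2722 .145 88.45;python3 - <<'E'
from h import *;from plant import ctrl
S=ctrl.snapshot('side');b=S['image']
cv2.imwrite('pics/g5.png',cv2.resize(b[185:305,185:315],None,fx=5,fy=5,interpolation=2))
E
```

```text
t 9.03 grasp now [0.4742 0.2724 0.1487] jaw 88.46 open 0.014 F [ 0.4  0.2 -2.2] j [  50.   13.  -23.   -0.  -53. -142.]
turn units [ 0. -0. -0.]
shift in current frame [ 3.7 -0.2 -0.2]  in turned frame [ 3.7 -0.2 -0.2]
```

View pics/g5.png

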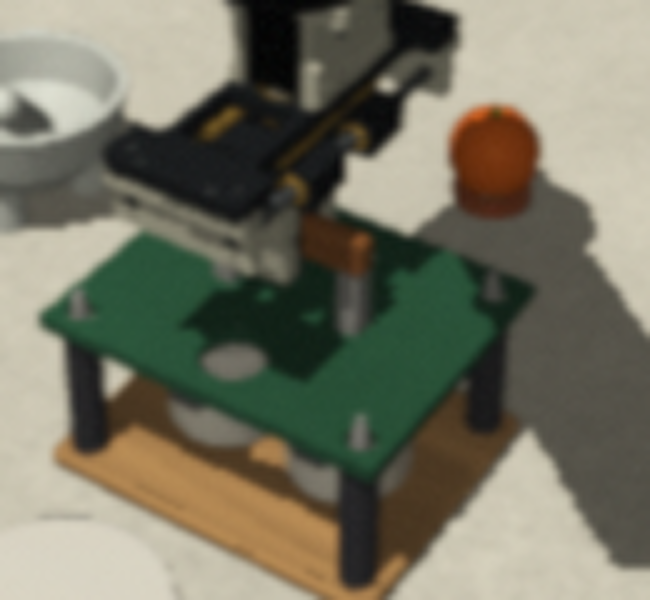

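Pins show through the holes at (80,303), (361,430) and (494,285). Last few mm to contact.

send_rows:
  deltas:
    - {"dx":2,"dy":0,"dz":0,"ax":0,"ay":0,"az":0,"fingers":0}
    - {"dx":1.5,"dy":0,"dz":0,"ax":0,"ay":0,"az":0,"fingers":0}
    - {"dx":1,"dy":0,"dz":0,"ax":0,"ay":0,"az":0,"fingers":0}
    - {"dx":0.5,"dy":0,"dz":0,"ax":0,"ay":0,"az":0,"fingers":0}
    - {"dx":0,"dy":0,"dz":0,"ax":0,"ay":0,"az":0,"fingers":0}

```text
clock: 9.7
tool_pos: [0.4743, 0.2726, 0.1501]
orientation: [-45.7, 90.0, 42.8]
force: [0.2, 0.3, -3.3]
opening: 0.0138
```

```bash
python3 plan.py .4744 .2722 .145 88.45
```

```text
t 9.7 grasp now [0.4743 0.2726 0.1441] jaw 88.46 open 0.0138 F [ 0.2  0.3 -3.3] j [  50.   14.  -23.    0.  -53. -142.]
turn units [0. 0. 0.]
shift in current frame [-0.9 -0.1 -0.4]  in turned frame [-0.9 -0.1 -0.4]
```

send_rows:
  deltas:
    - {"dx":1,"dy":0,"dz":0,"ax":0,"ay":0,"az":0,"fingers":0}
    - {"dx":0.5,"dy":0,"dz":0,"ax":0,"ay":0,"az":0,"fingers":0}
    - {"dx":0,"dy":0,"dz":0,"ax":0,"ay":0,"az":0,"fingers":0}

```text
clock: 10.07
tool_pos: [0.4744, 0.2726, 0.15]
orientation: [-61.1, 89.9, 27.4]
force: [-5.0, -2.6, 9.8]
opening: 0.014
```

```bash
python3 plan.py .4744 .2722 .145 88.45
```

```text
t 10.07 grasp now [0.4744 0.2726 0.144 ] jaw 88.48 open 0.014 F [-5.  -2.6  9.8] j [  50.   14.  -23.    0.  -53. -142.]
turn units [0.01 0.01 0.01]
shift in current frame [-1.  -0.  -0.4]  in turned frame [-1.  -0.  -0.4]
```

Seated (upward 10 N). Release and go up.

send_rows:
  deltas:
    - {"dx":0,"dy":0,"dz":0,"ax":0,"ay":0,"az":0,"fingers":0.3}
    - {"dx":0,"dy":0,"dz":0,"ax":0,"ay":0,"az":0,"fingers":0.6}
    - {"dx":0,"dy":0,"dz":0,"ax":0,"ay":0,"az":0,"fingers":0.6}
    - {"dx":0,"dy":0,"dz":0,"ax":0,"ay":0,"az":0,"fingers":0.6}
    - {"dx":0,"dy":0,"dz":0,"ax":0,"ay":0,"az":0,"fingers":0.6}
    - {"dx":-20,"dy":0,"dz":0,"ax":0,"ay":0,"az":0,"fingers":0.6}
    - {"dx":-40,"dy":0,"dz":0,"ax":0,"ay":0,"az":0,"fingers":1}
    - {"dx":-20,"dy":0,"dz":0,"ax":0,"ay":0,"az":0,"fingers":1}

```text
clock: 11.08
tool_pos: [0.4749, 0.273, 0.2306]
orientation: [-49.6, 89.9, 38.9]
force: [0.1, 0.5, -0.9]
opening: 0.0673
```

```bash
python3 plan.py .4866 .0134 .15 178.45
```

```text
t 11.07 grasp now [0.4749 0.273  0.2246] jaw 88.47 open 0.0673 F [ 0.1  0.5 -0.9] j [  50.    9.  -17.    0.  -63. -142.]
turn units [-18.    -0.     0.03]
shift in current frame [  74.3  -18.5 -259.3]  in turned frame [ 74.6 259.1 -18.7]
```

send_rows:
  deltas:
    - {"dx":0,"dy":0,"dz":0,"ax":-2,"ay":0,"az":0,"fingers":1}
    - {"dx":0,"dy":0,"dz":0,"ax":-2,"ay":0,"az":0,"fingers":1}
    - {"dx":0,"dy":0,"dz":0,"ax":-2,"ay":0,"az":0,"fingers":1}
    - {"dx":0,"dy":0,"dz":0,"ax":-2,"ay":0,"az":0,"fingers":1}
    - {"dx":0,"dy":0,"dz":0,"ax":-2,"ay":0,"az":0,"fingers":1}
    - {"dx":0,"dy":0,"dz":0,"ax":-2,"ay":0,"az":0,"fingers":1}
    - {"dx":0,"dy":0,"dz":0,"ax":-2,"ay":0,"az":0,"fingers":1}
    - {"dx":0,"dy":0,"dz":0,"ax":-2,"ay":0,"az":0,"fingers":1}
    - {"dx":0,"dy":0,"dz":0,"ax":-2,"ay":0,"az":0,"fingers":1}

```text
clock: 12.2
tool_pos: [0.4743, 0.2725, 0.2285]
orientation: [47.5, 90.0, -133.7]
force: [-0.4, 0.4, -0.1]
opening: 0.0879
```

send_rows:
  deltas:
    - {"dx":0,"dy":25,"dz":-3,"ax":0,"ay":0,"az":0,"fingers":1}
    - {"dx":0,"dy":50,"dz":-4,"ax":0,"ay":0,"az":0,"fingers":1}
    - {"dx":0,"dy":50,"dz":-4,"ax":0,"ay":0,"az":0,"fingers":1}
    - {"dx":0,"dy":50,"dz":-4,"ax":0,"ay":0,"az":0,"fingers":1}
    - {"dx":20,"dy":50,"dz":-4,"ax":0,"ay":0,"az":0,"fingers":1}
    - {"dx":30,"dy":34,"dz":0,"ax":0,"ay":0,"az":0,"fingers":1}
    - {"dx":24,"dy":0,"dz":0,"ax":0,"ay":0,"az":0,"fingers":1}
    - {"dx":0,"dy":0,"dz":0,"ax":0,"ay":0,"az":0,"fingers":1}
    - {"dx":0,"dy":0,"dz":0,"ax":0,"ay":0,"az":0,"fingers":1}
    - {"dx":0,"dy":0,"dz":0,"ax":0,"ay":0,"az":0,"fingers":1}

```text
clock: 13.45
tool_pos: [0.487, 0.0136, 0.1557]
orientation: [-159.1, 89.9, 19.4]
force: [-0.1, -0.4, 0.4]
opening: 0.088
```

```bash
python3 plan.py .4866 .0134 .037 178.45;python3 - <<'E'
from h import *;from plant import ctrl
T=ctrl.snapshot('top');S=ctrl.snapshot('side');b=S['image']
a=cv2.resize(T['image'][150:290,130:300],None,fx=2.3,fy=2.3,interpolation=2)
b=cv2.resize(b[150:290,200:320],None,fx=3,fy=3,interpolation=2)
h=min(a.shape[0],b.shape[0]);cv2.imwrite('pics/g6.png',np.hstack([a[:h],b[:h]]))
E
```

```text
t 13.45 grasp now [0.487  0.0136 0.1497] jaw 178.48 open 0.088 F [-0.1 -0.4  0.4] j [ 25.   8. -30.   0. -52. -26.]
turn units [ 0.01 -0.02  0.01]
shift in current frame [112.7   0.3   0.5]  in turned frame [112.7   0.2   0.3]
```

View pics/g6.png

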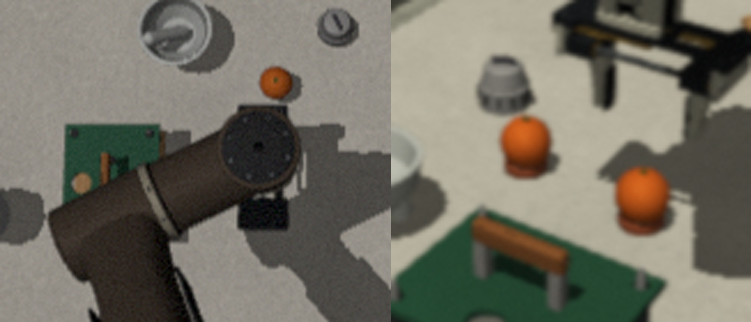

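send_rows:
  deltas:
    - {"dx":40,"dy":0,"dz":0,"ax":0,"ay":0,"az":0,"fingers":1}
    - {"dx":40,"dy":0,"dz":0,"ax":0,"ay":0,"az":0,"fingers":1}
    - {"dx":20,"dy":0,"dz":0,"ax":0,"ay":0,"az":0,"fingers":1}
    - {"dx":12,"dy":0,"dz":0,"ax":0,"ay":0,"az":0,"fingers":1}
    - {"dx":0,"dy":0,"dz":0,"ax":0,"ay":0,"az":0,"fingers":1}
    - {"dx":0,"dy":0,"dz":0,"ax":0,"ay":0,"az":0,"fingers":0.5}
    - {"dx":0,"dy":0,"dz":0,"ax":0,"ay":0,"az":0,"fingers":0.4}
    - {"dx":0,"dy":0,"dz":0,"ax":0,"ay":0,"az":0,"fingers":0.4}
    - {"dx":0,"dy":0,"dz":0,"ax":0,"ay":0,"az":0,"fingers":0.4}
    - {"dx":0,"dy":0,"dz":0,"ax":0,"ay":0,"az":0,"fingers":0.4}

```text
clock: 14.8
tool_pos: [0.4875, 0.0134, 0.0432]
orientation: [-164.2, 89.9, 14.3]
force: [3.1, -0.8, 4.1]
opening: 0.0589
```

```bash
python3 plan.py .4866 .0134 .037 178.45;python3 - <<'E'
from h import *;from plant import ctrl
S=ctrl.snapshot('side');b=S['image']
cv2.imwrite('pics/g7.png',cv2.resize(b[170:250,220:340],None,fx=5,fy=5,interpolation=2))
E
```

```text
t 14.8 grasp now [0.4875 0.0134 0.0372] jaw 178.48 open 0.0589 F [ 3.1 -0.8  4.1] j [ 25.  17. -37.   0. -35. -26.]
turn units [ 0.01 -0.03  0.01]
shift in current frame [0.2 0.  0.9]  in turned frame [0.2 0.  0.9]
```

View pics/g7.png

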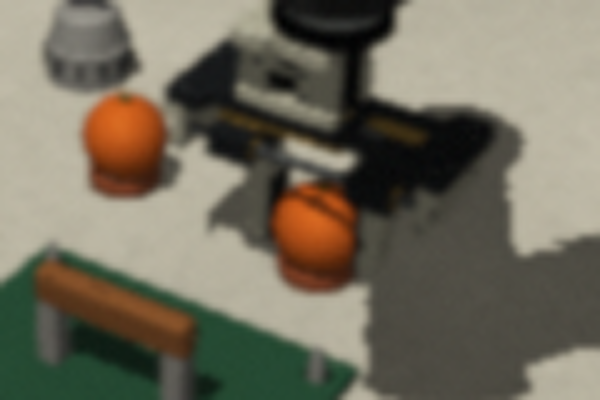

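send_rows:
  deltas:
    - {"dx":-10,"dy":0,"dz":0,"ax":0,"ay":0,"az":0,"fingers":0.4}
    - {"dx":-40,"dy":0,"dz":0,"ax":0,"ay":0,"az":0,"fingers":0.4}
    - {"dx":-45,"dy":0,"dz":0,"ax":0,"ay":0,"az":0,"fingers":0.4}
    - {"dx":-45,"dy":0,"dz":0,"ax":0,"ay":0,"az":0,"fingers":0.4}
    - {"dx":-40,"dy":0,"dz":0,"ax":0,"ay":0,"az":0,"fingers":0.4}
    - {"dx":-10,"dy":0,"dz":0,"ax":0,"ay":0,"az":0,"fingers":0.4}
    - {"dx":0,"dy":0,"dz":0,"ax":0,"ay":0,"az":0,"fingers":0.4}

```text
clock: 15.72
tool_pos: [0.4856, 0.0131, 0.2326]
orientation: [-57.3, 90.0, 121.2]
force: [-0.1, -0.4, -1.3]
opening: 0.0589
```

```bash
python3 plan.py .4756 .3226 .2 178.46
```

```text
t 15.72 grasp now [0.4856 0.0131 0.2266] jaw 178.44 open 0.0589 F [-0.1 -0.4 -1.3] j [ 25.   3. -24.  -0. -63. -26.]
turn units [-0.    0.    0.01]
shift in current frame [  26.7 -309.1   18.4]  in turned frame [  26.6 -309.2   18.3]
```

send_rows:
  deltas:
    - {"dx":0,"dy":-20,"dz":2,"ax":0,"ay":0,"az":0,"fingers":0.4}
    - {"dx":0,"dy":-45,"dz":3,"ax":0,"ay":0,"az":0,"fingers":0.4}
    - {"dx":0,"dy":-50,"dz":3,"ax":0,"ay":0,"az":0,"fingers":0.4}
    - {"dx":0,"dy":-50,"dz":3,"ax":0,"ay":0,"az":0,"fingers":0.4}
    - {"dx":0,"dy":-50,"dz":3,"ax":0,"ay":0,"az":0,"fingers":0.4}
    - {"dx":0,"dy":-50,"dz":3,"ax":0,"ay":0,"az":0,"fingers":0.4}
    - {"dx":0,"dy":-30,"dz":1,"ax":0,"ay":0,"az":0,"fingers":0.4}
    - {"dx":0,"dy":-14,"dz":0,"ax":0,"ay":0,"az":0,"fingers":0.4}
    - {"dx":0,"dy":0,"dz":0,"ax":0,"ay":0,"az":0,"fingers":0.4}
    - {"dx":0,"dy":0,"dz":0,"ax":0,"ay":0,"az":0,"fingers":0.4}

```text
clock: 16.98
tool_pos: [0.4765, 0.3213, 0.2322]
orientation: [45.6, 89.9, -136.0]
force: [-1.0, 0.0, -0.8]
opening: 0.0589
```

```bash
python3 plan.py .4756 .3226 .123 178.46;python3 - <<'E'
from h import *;from plant import ctrl
S=ctrl.snapshot('side');b=S['image']
cv2.imwrite('pics/g8.png',cv2.resize(b[155:305,170:310],None,fx=4,fy=4,interpolation=2))
E
```

```text
t 16.98 grasp now [0.4765 0.3213 0.2262] jaw 178.41 open 0.0589 F [-1.   0.  -0.8] j [ 53.  12. -14.  -0. -64. -55.]
turn units [-0.01  0.01 -0.01]
shift in current frame [103.2  -1.3   0.9]  in turned frame [103.2  -1.2   1. ]
```

View pics/g8.png

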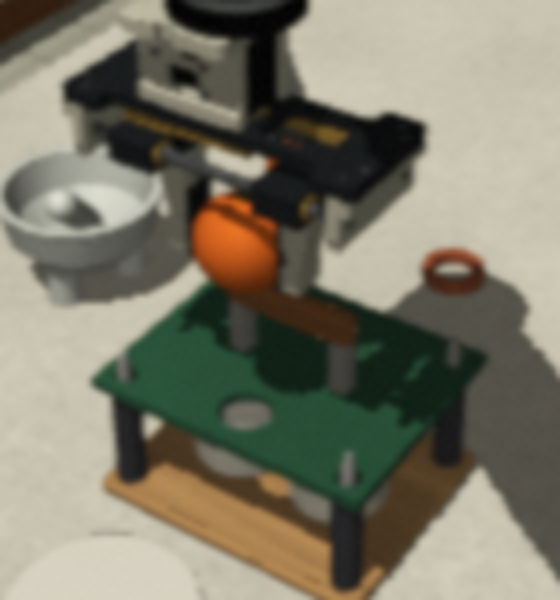

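send_rows:
  deltas:
    - {"dx":20,"dy":-1.2,"dz":0.9,"ax":0,"ay":0,"az":0,"fingers":0.4}
    - {"dx":30,"dy":0,"dz":0,"ax":0,"ay":0,"az":0,"fingers":0.4}
    - {"dx":25,"dy":0,"dz":0,"ax":0,"ay":0,"az":0,"fingers":0.4}
    - {"dx":13,"dy":0,"dz":0,"ax":0,"ay":0,"az":0,"fingers":0.4}
    - {"dx":5,"dy":0,"dz":0,"ax":0,"ay":0,"az":0,"fingers":0.4}
    - {"dx":0,"dy":0,"dz":0,"ax":0,"ay":0,"az":0,"fingers":0.4}
    - {"dx":0,"dy":0,"dz":0,"ax":0,"ay":0,"az":0,"fingers":0.4}

```text
clock: 17.9
tool_pos: [0.4762, 0.3241, 0.1405]
orientation: [-132.2, 89.9, 46.3]
force: [0.3, 1.0, -0.9]
opening: 0.0591
```

```bash
cat > ball.py <<'E'
from h import *;from plant import ctrl
import sys
z=float(sys.argv[1]);f=sys.argv[2]
S=ctrl.snapshot('side');b=S['image']
cv2.imwrite(f,cv2.resize(b[155:305,170:310],None,fx=4,fy=4,interpolation=2))
for X in eval(sys.argv[3]): # expected centres -> expected silhouette centroid px
    print('proj',X,proj(S,X).round(1))
for n in('side','top'):
    s=S if n=='side' else ctrl.snapshot('top')
    h=cv2.cvtColor(s['image'],cv2.COLOR_BGR2HSV);m=cv2.inRange(h,(3,170,60),(16,255,255))
    k,l,st,ce=cv2.connectedComponentsWithStats(m)
    for i in range(1,k):
        if st[i,4]>40: print(n,st[i],ce[i].round(1),ray(s,st[i,:2]+(st[i,2:4]-1)/2,z).round(4))
E
python3 plan.py .4756 .3226 .123 178.46;python3 ball.py .128 pics/g9.png '[(.4756,.3226,.128)]'
```

```text
t 17.9 grasp now [0.4762 0.3241 0.1345] jaw 178.46 open 0.0591 F [ 0.3  1.  -0.9] j [ 54.  17. -21.   0. -53. -55.]
turn units [ 0.   -0.01  0.01]
shift in current frame [11.5  1.5  0.6]  in turned frame [11.5  1.5  0.5]
proj (0.4756, 0.3226, 0.128) [[230.9 248.1]]
side [242 189  10  19 125] [247.2 199.1] [0.5634 0.1116 0.128 ]
side [219 236  21  23 351] [228.2 247.4] [0.4818 0.3216 0.128 ]
top [244 180  13  13 128] [249.8 185.6] [ 0.6325 -0.0129  0.128 ]
```

View pics/g9.png

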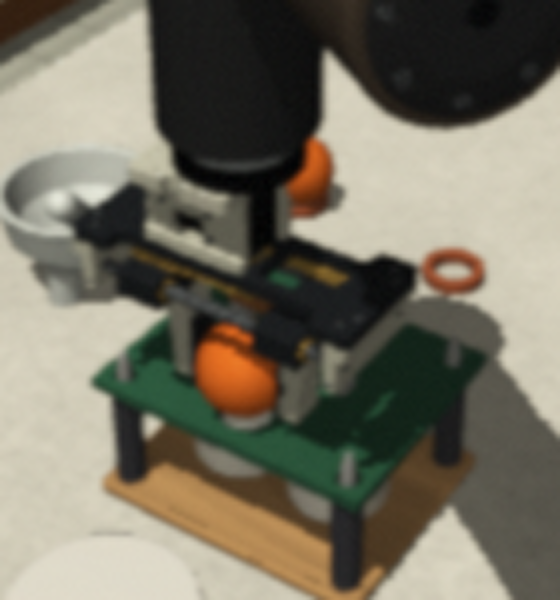

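send_rows:
  deltas:
    - {"dx":4,"dy":1.0,"dz":0.5,"ax":0,"ay":0,"az":0,"fingers":0.4}
    - {"dx":3,"dy":0,"dz":0,"ax":0,"ay":0,"az":0,"fingers":0.4}
    - {"dx":2,"dy":0,"dz":0,"ax":0,"ay":0,"az":0,"fingers":0.4}
    - {"dx":1,"dy":0,"dz":0,"ax":0,"ay":0,"az":0,"fingers":0.4}
    - {"dx":0,"dy":0,"dz":0,"ax":0,"ay":0,"az":0,"fingers":0.4}
    - {"dx":0,"dy":0,"dz":0,"ax":0,"ay":0,"az":0,"fingers":0.4}

```text
clock: 18.75
tool_pos: [0.4755, 0.3228, 0.1301]
orientation: [-154.5, 90.0, 23.9]
force: [0.0, -1.9, 5.2]
opening: 0.0587
```

```bash
python3 plan.py .4756 .3226 .123 178.46
```

```text
t 18.75 grasp now [0.4755 0.3228 0.1241] jaw 178.47 open 0.0587 F [ 0.  -1.9  5.2] j [ 54.  17. -21.   0. -51. -55.]
turn units [ 0.   -0.01  0.  ]
shift in current frame [ 1.1  0.2 -0.1]  in turned frame [ 1.1  0.2 -0.1]
```

send_rows:
  deltas:
    - {"dx":0,"dy":0,"dz":0,"ax":0,"ay":0,"az":0,"fingers":0.7}
    - {"dx":0,"dy":0,"dz":0,"ax":0,"ay":0,"az":0,"fingers":0.78}
    - {"dx":0,"dy":0,"dz":0,"ax":0,"ay":0,"az":0,"fingers":1}
    - {"dx":0,"dy":0,"dz":0,"ax":0,"ay":0,"az":0,"fingers":1}
    - {"dx":0,"dy":0,"dz":0,"ax":0,"ay":0,"az":0,"fingers":1}
    - {"dx":-20,"dy":0,"dz":0,"ax":0,"ay":0,"az":0,"fingers":1}
    - {"dx":-40,"dy":0,"dz":0,"ax":0,"ay":0,"az":0,"fingers":1}
    - {"dx":-40,"dy":0,"dz":0,"ax":0,"ay":0,"az":0,"fingers":1}
    - {"dx":0,"dy":0,"dz":0,"ax":0,"ay":0,"az":0,"fingers":1}

```text
clock: 19.88
tool_pos: [0.4765, 0.324, 0.2332]
orientation: [-132.4, 89.6, 46.1]
force: [-0.2, -0.9, -0.1]
opening: 0.0877
```

```bash
python3 plan.py .648 -.0105 .15 178.46;python3 ball.py .123 pics/g10.png '[(.4756,.3226,.123)]'
```

```text
t 19.88 grasp now [0.4766 0.324  0.2272] jaw 178.48 open 0.0877 F [-0.2 -0.9 -0.1] j [ 54.  12. -14.   0. -64. -55.]
turn units [ 0.   -0.05  0.05]
shift in current frame [  76.4  330.2 -179.9]  in turned frame [  77.2  329.7 -180.4]
proj (0.4756, 0.3226, 0.123) [[230.9 249.7]]
side [254 114  12   6  45] [259.6 116.6] [ 0.8853 -0.5129  0.123 ]
side [228 224  30  16 154] [242.2 231.7] [0.4904 0.2473 0.123 ]
side [219 237  25  25 477] [230.9 249.1] [0.4768 0.3203 0.123 ]
top [244 180  13  13 127] [249.8 185.6] [ 0.6333 -0.0129  0.123 ]
top [162 222   9  15 107] [165.4 228.9] [0.4763 0.3113 0.123 ]
```

View pics/g10.png

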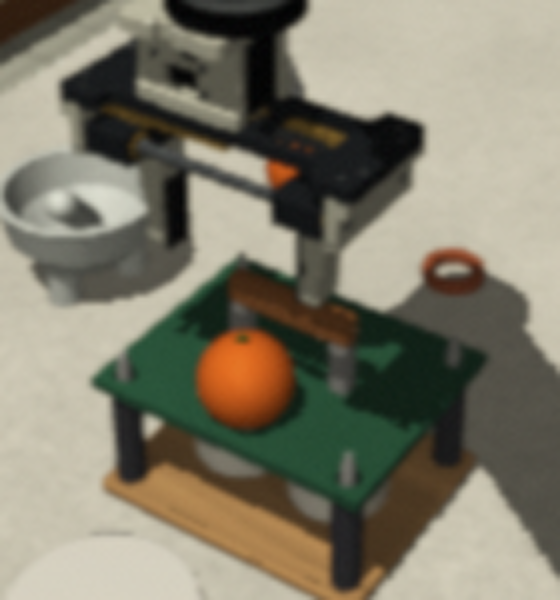

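send_rows:
  deltas:
    - {"dx":0,"dy":22,"dz":-12,"ax":0,"ay":0,"az":0,"fingers":1}
    - {"dx":0,"dy":44,"dz":-24,"ax":0,"ay":0,"az":0,"fingers":1}
    - {"dx":0,"dy":44,"dz":-24,"ax":0,"ay":0,"az":0,"fingers":1}
    - {"dx":0,"dy":44,"dz":-24,"ax":0,"ay":0,"az":0,"fingers":1}
    - {"dx":0,"dy":44,"dz":-24,"ax":0,"ay":0,"az":0,"fingers":1}
    - {"dx":0,"dy":44,"dz":-24,"ax":0,"ay":0,"az":0,"fingers":1}
    - {"dx":0,"dy":44,"dz":-24,"ax":0,"ay":0,"az":0,"fingers":1}
    - {"dx":0,"dy":43,"dz":-24,"ax":0,"ay":0,"az":0,"fingers":1}
    - {"dx":40,"dy":0,"dz":0,"ax":0,"ay":0,"az":0,"fingers":1}
    - {"dx":37,"dy":0,"dz":0,"ax":0,"ay":0,"az":0,"fingers":1}
    - {"dx":0,"dy":0,"dz":0,"ax":0,"ay":0,"az":0,"fingers":1}
    - {"dx":0,"dy":0,"dz":0,"ax":0,"ay":0,"az":0,"fingers":1}

```text
clock: 21.48
tool_pos: [0.6468, -0.0109, 0.1533]
orientation: [123.6, 90.0, -57.9]
force: [0.1, 0.2, 0.8]
opening: 0.0875
```

```bash
python3 plan.py .648 -.0105 .037 178.46;python3 - <<'E'
from h import *;from plant import ctrl
T=ctrl.snapshot('top');S=ctrl.snapshot('side');b=S['image']
a=cv2.resize(T['image'][130:270,130:300],None,fx=2.3,fy=2.3,interpolation=2)
b=cv2.resize(b[130:270,180:300],None,fx=3,fy=3,interpolation=2)
h=min(a.shape[0],b.shape[0]);cv2.imwrite('pics/g11.png',np.hstack([a[:h],b[:h]]))
E
```

```text
t 21.48 grasp now [ 0.6468 -0.0109  0.1473] jaw 178.49 open 0.0875 F [0.1 0.2 0.8] j [ 16.  22. -10.   0. -57. -18.]
turn units [ 0.01 -0.   -0.01]
shift in current frame [110.3  -0.5  -1.1]  in turned frame [110.3  -0.5  -1.2]
```

View pics/g11.png

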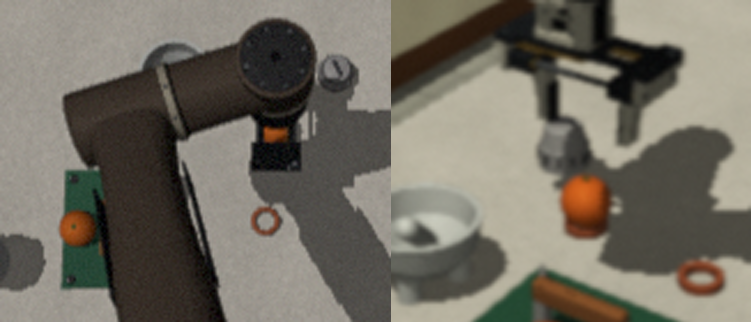

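send_rows:
  deltas:
    - {"dx":40,"dy":-0.5,"dz":-1,"ax":0,"ay":0,"az":0,"fingers":1}
    - {"dx":40,"dy":0,"dz":0,"ax":0,"ay":0,"az":0,"fingers":1}
    - {"dx":20,"dy":0,"dz":0,"ax":0,"ay":0,"az":0,"fingers":1}
    - {"dx":9,"dy":0,"dz":0,"ax":0,"ay":0,"az":0,"fingers":1}
    - {"dx":0,"dy":0,"dz":0,"ax":0,"ay":0,"az":0,"fingers":1}
    - {"dx":0,"dy":0,"dz":0,"ax":0,"ay":0,"az":0,"fingers":0.5}
    - {"dx":0,"dy":0,"dz":0,"ax":0,"ay":0,"az":0,"fingers":0.4}
    - {"dx":0,"dy":0,"dz":0,"ax":0,"ay":0,"az":0,"fingers":0.4}
    - {"dx":0,"dy":0,"dz":0,"ax":0,"ay":0,"az":0,"fingers":0.4}
    - {"dx":0,"dy":0,"dz":0,"ax":0,"ay":0,"az":0,"fingers":0.4}

```text
clock: 22.82
tool_pos: [0.6489, -0.0104, 0.0445]
orientation: [-172.9, 89.8, 5.6]
force: [4.5, -0.4, 4.4]
opening: 0.0587
```

```bash
python3 plan.py .648 -.0105 .037 178.46
```

```text
t 22.82 grasp now [ 0.649  -0.0104  0.0385] jaw 178.49 open 0.0587 F [ 4.5 -0.4  4.4] j [ 16.  29. -16.   0. -45. -18.]
turn units [ 0.01 -0.04  0.  ]
shift in current frame [1.5 0.2 0.9]  in turned frame [1.5 0.2 0.9]
```

send_rows:
  deltas:
    - {"dx":-10,"dy":0,"dz":0,"ax":0,"ay":0,"az":0,"fingers":0.4}
    - {"dx":-40,"dy":0,"dz":0,"ax":0,"ay":0,"az":0,"fingers":0.4}
    - {"dx":-45,"dy":0,"dz":0,"ax":0,"ay":0,"az":0,"fingers":0.4}
    - {"dx":-45,"dy":0,"dz":0,"ax":0,"ay":0,"az":0,"fingers":0.4}
    - {"dx":-40,"dy":0,"dz":0,"ax":0,"ay":0,"az":0,"fingers":0.4}
    - {"dx":-10,"dy":0,"dz":0,"ax":0,"ay":0,"az":0,"fingers":0.4}
    - {"dx":0,"dy":0,"dz":0,"ax":0,"ay":0,"az":0,"fingers":0.4}

```text
clock: 23.7
tool_pos: [0.6466, -0.0105, 0.2335]
orientation: [-32.6, 89.9, 145.9]
force: [0.4, -0.2, -1.6]
opening: 0.0585
```

```bash
python3 plan.py .4730 .2226 .2 178.46
```

```text
t 23.7 grasp now [ 0.6466 -0.0105  0.2275] jaw 178.44 open 0.0585 F [ 0.4 -0.2 -1.6] j [ 16.  19.  -5.  -0. -67. -18.]
turn units [-0.    0.01  0.01]
shift in current frame [  27.7 -228.3  179.8]  in turned frame [  27.5 -228.3  179.8]
```

send_rows:
  deltas:
    - {"dx":0,"dy":-17,"dz":14,"ax":0,"ay":0,"az":0,"fingers":0.4}
    - {"dx":0,"dy":-38,"dz":30,"ax":0,"ay":0,"az":0,"fingers":0.4}
    - {"dx":0,"dy":-38,"dz":30,"ax":0,"ay":0,"az":0,"fingers":0.4}
    - {"dx":0,"dy":-38,"dz":30,"ax":0,"ay":0,"az":0,"fingers":0.4}
    - {"dx":0,"dy":-38,"dz":30,"ax":0,"ay":0,"az":0,"fingers":0.4}
    - {"dx":0,"dy":-34,"dz":26,"ax":0,"ay":0,"az":0,"fingers":0.4}
    - {"dx":0,"dy":-18,"dz":14,"ax":0,"ay":0,"az":0,"fingers":0.4}
    - {"dx":0,"dy":-7,"dz":6,"ax":0,"ay":0,"az":0,"fingers":0.4}
    - {"dx":0,"dy":0,"dz":0,"ax":0,"ay":0,"az":0,"fingers":0.4}
    - {"dx":0,"dy":0,"dz":0,"ax":0,"ay":0,"az":0,"fingers":0.4}

```text
clock: 24.95
tool_pos: [0.4736, 0.2216, 0.2331]
orientation: [47.1, 89.9, -134.5]
force: [1.3, -0.7, -0.4]
opening: 0.0589
```

```bash
python3 plan.py .4730 .2226 .134 178.46;python3 ball.py .123 pics/g12.png '[(.4756,.3226,.123)]'
```

```text
t 24.95 grasp now [0.4736 0.2216 0.2271] jaw 178.43 open 0.0589 F [ 1.3 -0.7 -0.4] j [ 47.   7. -20.  -0. -63. -48.]
turn units [-0.01  0.01 -0.01]
shift in current frame [93.1 -1.   0.5]  in turned frame [93.1 -1.   0.6]
proj (0.4756, 0.3226, 0.123) [[230.9 249.7]]
side [239 185  24  23 378] [252.4 195.7] [0.5633 0.0891 0.123 ]
side [228 223  30  17 185] [242.6 231.2] [0.4915 0.2455 0.123 ]
side [219 237  25  25 466] [230.9 249.1] [0.4768 0.3203 0.123 ]
```

View pics/g12.png

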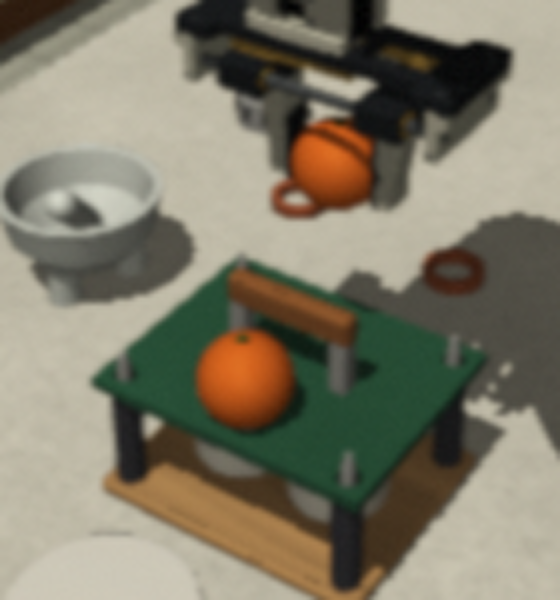

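send_rows:
  deltas:
    - {"dx":20,"dy":-0.3,"dz":0.3,"ax":0,"ay":0,"az":0,"fingers":0.4}
    - {"dx":30,"dy":0,"dz":0,"ax":0,"ay":0,"az":0,"fingers":0.4}
    - {"dx":25,"dy":0,"dz":0,"ax":0,"ay":0,"az":0,"fingers":0.4}
    - {"dx":13,"dy":0,"dz":0,"ax":0,"ay":0,"az":0,"fingers":0.4}
    - {"dx":4,"dy":0,"dz":0,"ax":0,"ay":0,"az":0,"fingers":0.4}
    - {"dx":0,"dy":0,"dz":0,"ax":0,"ay":0,"az":0,"fingers":0.4}
    - {"dx":0,"dy":0,"dz":0,"ax":0,"ay":0,"az":0,"fingers":0.4}

```text
clock: 25.92
tool_pos: [0.4737, 0.2229, 0.1424]
orientation: [-137.1, 89.9, 41.3]
force: [0.5, 0.5, -1.0]
opening: 0.0588
```

```bash
python3 plan.py .4730 .2226 .1245 178.46
```

```text
t 25.93 grasp now [0.4737 0.2229 0.1364] jaw 178.46 open 0.0588 F [ 0.5  0.5 -1. ] j [ 47.  12. -27.   0. -51. -48.]
turn units [-0.   -0.01  0.01]
shift in current frame [11.9  0.3  0.7]  in turned frame [11.9  0.3  0.7]
```

send_rows:
  deltas:
    - {"dx":4,"dy":0.2,"dz":0.5,"ax":0,"ay":0,"az":0,"fingers":0.4}
    - {"dx":3,"dy":0,"dz":0,"ax":0,"ay":0,"az":0,"fingers":0.4}
    - {"dx":2,"dy":0,"dz":0,"ax":0,"ay":0,"az":0,"fingers":0.4}
    - {"dx":1,"dy":0,"dz":0,"ax":0,"ay":0,"az":0,"fingers":0.4}
    - {"dx":0.5,"dy":0,"dz":0,"ax":0,"ay":0,"az":0,"fingers":0.4}
    - {"dx":0,"dy":0,"dz":0,"ax":0,"ay":0,"az":0,"fingers":0.4}

```text
clock: 26.68
tool_pos: [0.4729, 0.2224, 0.1313]
orientation: [-153.2, 90.0, 25.3]
force: [0.7, -0.6, 2.6]
opening: 0.0586
```

```bash
python3 plan.py .4730 .2226 .1245 178.46
```

```text
t 26.68 grasp now [0.4729 0.2224 0.1253] jaw 178.46 open 0.0586 F [ 0.7 -0.6  2.6] j [ 47.  13. -28.   0. -49. -48.]
turn units [ 0. -0.  0.]
shift in current frame [ 0.8 -0.2 -0.1]  in turned frame [ 0.8 -0.2 -0.1]
```

Contact made at the expected height; release and withdraw.

send_rows:
  deltas:
    - {"dx":0.4,"dy":0,"dz":0,"ax":0,"ay":0,"az":0,"fingers":0.4}
    - {"dx":0,"dy":0,"dz":0,"ax":0,"ay":0,"az":0,"fingers":0.7}
    - {"dx":0,"dy":0,"dz":0,"ax":0,"ay":0,"az":0,"fingers":0.78}
    - {"dx":0,"dy":0,"dz":0,"ax":0,"ay":0,"az":0,"fingers":1}
    - {"dx":0,"dy":0,"dz":0,"ax":0,"ay":0,"az":0,"fingers":1}
    - {"dx":0,"dy":0,"dz":0,"ax":0,"ay":0,"az":0,"fingers":1}
    - {"dx":-20,"dy":0,"dz":0,"ax":0,"ay":0,"az":0,"fingers":1}
    - {"dx":-40,"dy":0,"dz":0,"ax":0,"ay":0,"az":0,"fingers":1}
    - {"dx":-50,"dy":0,"dz":0,"ax":0,"ay":0,"az":0,"fingers":1}

```text
clock: 27.8
tool_pos: [0.4722, 0.2219, 0.2411]
orientation: [43.5, 89.9, -138.0]
force: [1.3, 0.3, -0.4]
opening: 0.0875
```

send_rows:
  deltas:
    - {"dx":0,"dy":40,"dz":0,"ax":0,"ay":0,"az":0,"fingers":1}
    - {"dx":0,"dy":50,"dz":0,"ax":0,"ay":0,"az":0,"fingers":1}
    - {"dx":0,"dy":50,"dz":0,"ax":0,"ay":0,"az":0,"fingers":1}
    - {"dx":0,"dy":50,"dz":0,"ax":0,"ay":0,"az":0,"fingers":1}
    - {"dx":0,"dy":40,"dz":0,"ax":0,"ay":0,"az":0,"fingers":1}
    - {"dx":0,"dy":0,"dz":0,"ax":0,"ay":0,"az":0,"fingers":1}
    - {"dx":0,"dy":0,"dz":0,"ax":0,"ay":0,"az":0,"fingers":1}
    - {"dx":0,"dy":0,"dz":0,"ax":0,"ay":0,"az":0,"fingers":1}

```text
clock: 28.8
tool_pos: [0.4667, -0.0068, 0.2406]
orientation: [-88.8, 90.0, 89.7]
force: [-0.5, -0.2, 0.7]
opening: 0.0878
```

```bash
python3 plan.py .4730 .2226 .1245 178.46;python3 ball.py .123 pics/g13.png '[(.4756,.3226,.123),(.473,.2226,.123)]';python3 - <<'E'
from h import *;from plant import ctrl
cv2.imwrite('pics/t13.png',ctrl.snapshot('top')['image'])
E
```

```text
t 28.8 grasp now [ 0.4667 -0.0068  0.2346] jaw 178.51 open 0.0878 F [-0.5 -0.2  0.7] j [ 23.   1. -25.  -0. -64. -25.]
turn units [0.01 0.   0.  ]
shift in current frame [ 110.2 -229.5   -0.4]  in turned frame [ 1.101e+02 -2.295e+02 -2.000e-01]
proj (0.4756, 0.3226, 0.123) [[230.9 249.7]]
proj (0.473, 0.2226, 0.123) [[253.1 228.8]]
side [256 114  12   6  46] [260.3 116.7] [ 0.8777 -0.518   0.123 ]
side [228 219  36  21 452] [249.  228.5] [0.4895 0.2341 0.123 ]
side [219 237  24  25 462] [230.8 249.2] [0.4779 0.321  0.123 ]
top [156 222  15  15 166] [163.1 228.9] [0.4766 0.3227 0.123 ]
top [182 222  12   9  66] [186.8 225.5] [0.4854 0.2296 0.123 ]
```

View pics/g13.png

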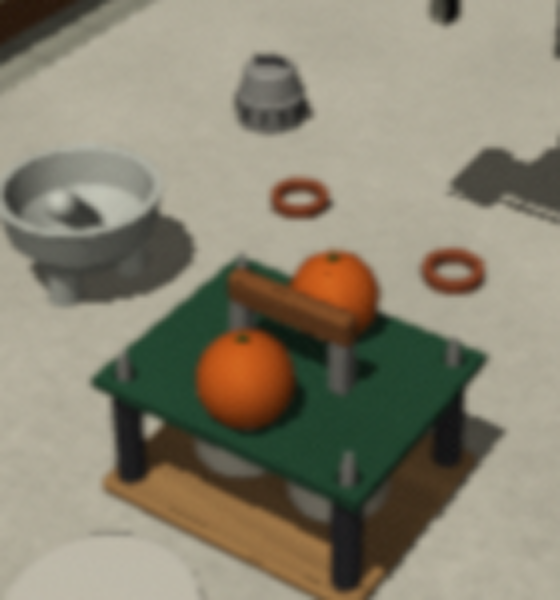

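View pics/t13.png

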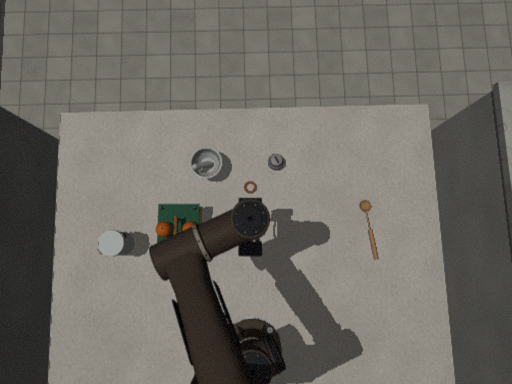

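```bash
python3 -c "
from plant import ctrl
print(ctrl.close_job())"
```

```text
the job is handed in; nothing more can be done
None
```

The tray is on the stand and both mandarins are in its dimples. I handed the job in at about 29 s on the robot's clock. It returns no verdict, so the checks below are my own.

- **Tray:** I gripped it by the handle and lowered it over the four pins. I felt it touch down at about 10 N, at the height expected for a fully seated tray. The pictures show three pins clearly through their holes, the fourth only partly visible behind the handle, and the plate level.
- **Mandarins:** I set each one down under light contact, about 5 N for the first and 3 N for the second, before opening the fingers and lifting straight up. In the last side picture the first appears within about 1 px of the position computed for its dimple. The second, partly hidden by the handle, was within about 2 mm.
- **Disagreement between cameras:** The top and side cameras differed by up to about 3 mm, so I used their averages and differences. The top camera had only a partial view of the second mandarin, hidden behind the arm and handle. Its centre there is therefore unreliable, and I judged it from the side view.
- **Bystanders:** The canister, molcajete, timer and spoon look unmoved in the last pictures, and the arm was clear of everything.

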